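Bring the bur pot out of the clean box with the transfer hook

ROBOT

A 6-joint arm with a two-finger parallel gripper is mounted at the origin on a cart in front of the work surface, level with it; the furniture and walls round the work are solid. World frame = base frame: x ahead of the robot, y to its left, z up, the work surface at z = 0. Lengths are in mm, angles in rad, forces in N, time in s.
With the tool pointing down it reaches from about 325 to 875 mm from the base axis. Payload 4.4 kg.
Tool frame: the origin (TCP) lies midway between the tips of the shut fingers; the grasp point (between the pads) lies bot.grip_point_offset behind it (bot.grip_point_offset is the distance from the TCP to the grasp point, in mm); z points along the fingers, y is the line along which they close (so a half turn about z gives the same grasp; the last joint's range is limited). The gripper opens to 85 mm and grips with 20 to 120 N. Pads are 22 mm wide; open, the fingers measure 114 mm over their backs; the gripper's body (76 mm by 85 mm) begins 54 mm behind the grasp point. The pads swing forward as they close: fully open they stand 13 mm farther back than shut.
Start: joints at [-1.304, 0.207, 1.542, -0, 1.393, -0.15], TCP at [233.295, -525.548, 231.282] pointing down, gripper open.
Joint ranges: [-2.73, 2.73], [-0.86, 2.22], [0.23, 2.46], [-1.11, 4.25], [0.08, 2.63], [-2.82, 2.82]. Speed limits (rad/s): [2.79, 2.79, 3.14, 3.14, 3.14, 3.14].

INTERFACE

Orientations are given as a unit quaternion [x, y, z, w].
In Python, from bench import state, capture, camera_params, sign_off, masks_of, bot gives the robot as it stands.
- The arm moves only by the tool carry_out, never from a script. Its argument "rows" is a list of rows, each an object with "slide": the shift along the world's x, y, z in cm, a list of three; "rotation": the turn, a rotation vector about the world's x, y, z in degrees, a list of three; "hand": the gripper command: -1 is fully open, 1 is shut, values between are in proportion. A call has 1 to 5 rows; each row shifts and turns the commanded pose from where the row before left it; what a row does not reach is not made up. A row lasts 1/8 s, in which the tool goes at most 62.5 mm and 10.7 degrees, less where a joint would pass 70% of its speed; a pose out of reach is approached as far as the arm can. A call is refused whole if a number of a shift passes 6.25 or a number of a turn 10.7, either way. A call with a gripper value outside its range is refused whole. The fingers move at their own pace and stop on an object; "squeeze" is the grip in N (left out, the last holds). Time passes only in rows, so rows that do not move let the fingers close. It gives the time, the measured TCP pose, the force, the opening and the grip force at its end, in the units of the state.
- state(): the state, without advancing time (a new reading comes with each control period).
- capture(name): name is "side" or "top" or "wrist"; returns the picture (480x640x3 uint8, blue, green, red); there is no depth.
- camera_params(name): a dict with "fx", "fy", "cx", "cy" (pixels), "distortion" ([k1, k2, p1, p2, k3] as OpenCV has them; the pictures are not rectified), "camera_from_world" (4x4, takes a point from world to camera coordinates). Camera axes: x right, y up, looking along -z (the intrinsics and any distortion apply to the point x, -y, -z); pixel columns grow to the right and rows downward; lengths in mm; the calibration is good to about 2 mm. A picture is of the moment at which its call begins: read the wrist's pose just before it. camera_params takes no time and is no camera call; for the wrist camera it gives the pose at the moment of the call.
- sign_off(): hands the job in; it is judged then, once.
Trained networks look in the newest picture that a camera, given by its name, has taken for a name from the list of things; names that differ only in an ending like _2 or _b are one class to them, and where a whole thing is asked for, a point or a joint stands for the part that bears it (a point fixed in the world has none). Each returns a list of dicts, best first, with "confidence" (0 to 1); they miss things now and then, are a little off and sometimes report something else, mostly with a low value. They report only what shows in the picture. A call takes as long as a camera call.
- masks_of(camera, label): "mask" (480x640 bool, what is visible of it) and "uv" ([column, row] in pixels, amid what is visible of it).
The state is a dict: "clock": time; "joint_positions": joint angles; "joint_velocities": joint speeds; "tau": joint torques, N m; "ee_pos": TCP position; "orientation": TCP orientation; "force": force on the tool from outside, world axes, zero at the start; "ft_torque": the same for the moment, N m; "grip_width": finger opening in mm; "finger_force": force on a finger pad.
Only numpy, scipy, OpenCV 4.12 (cv2) and the standard library are available. Lean on these libraries where they do the work, as an engineer would, in place of code of your own. Each camera call takes 0.05 s, during which the arm holds its last target. There are 200 camera calls.

TASK

Use the transfer hook to lift the small steel bur pot by its wire handle off its pedestal in the clear clean box, and bring it out through the round port. Stand it upright on the steel tray, then lay the hook back down flat on the worktop, clear of everything. The pot is sterile: do not touch it with the gripper, keep the gripper out of the box, never let the pot fall or tip over, and leave the other things where they are.

Things in the scene. Friction and masses are not known exactly. Their poses are not given: they have to be found in the camera images.
- clean_box: The fixed clear clean box, 200 mm deep (its x), 240 mm wide (its y) and 230 mm high, with a white fan unit on the roof up to 285 mm. Walls 5 mm thick, floor inside 18 mm over the worktop. Origin at the centre of its underside on the worktop; z up, x away from the robot, y to the left. A blue round cover is parked on its left wall. The only opening is the round port in the right (-y) wall.
- port (a point): Centre of the round port in the box's right wall, in the wall's outer face, 140 mm over the worktop. The hole is 116 mm across, in a 5 mm wall, with a blue ring that stands 6 mm proud round it. Axes as the box's: the port is entered along +y.
- pedestal_top (a point): Centre of the top of the fixed aluminium pedestal inside the box, a disc 68 mm across, 75 mm over the worktop, about 105 mm behind the port's face.
- pot_middle (a point): The loose steel bur pot (about 70 g): a round cup 44 mm across and 38 mm high with burs in it, and a rigid, arched, dark wire handle over it. This point is on the cup's axis, 19 mm over its underside. z up, x along the handle's arch, so that the open window of the handle faces along y.
- pot_bail (a point): Top of the pot's wire handle (centre of the wire, 4 mm thick), 80 mm over the pot's underside. The window below it is 39 mm wide between the legs and runs from the cup's rim, 38 mm over the underside, up to 78 mm in the middle. The arch centres itself on a rod that lifts it.
- hook_grip (a point): The loose transfer hook (about 140 g) at the middle of its handle's grip, close to its balance point, 14 mm over its underside. The handle is a white and blue bar 26 mm wide (its y), 28 mm high and 110 mm long, from 80 mm behind this point to 30 mm ahead of it. It starts lying on the worktop. x runs along the hook toward its tip, z is up. A 6 mm round steel rod goes on ahead from the handle, its centre 2 mm above this point's height, to the hook seat and the upturned tip.
- hook_seat (a point): Seat of the hook: lowest point of the rod's centre line, 195 mm ahead of hook_grip and 2 mm lower. The rod dips 4 mm into it; beyond it the tip turns up and ends 211 mm ahead of hook_grip, its top 11 mm over this point. A wire handle hung on the hook rests here.
- tray_floor (a point): Centre of the floor of the fixed steel tray, 3 mm over the worktop. The tray is 134 mm (its x) by 104 mm (its y) with a rim 14 mm high over the worktop.
- roll_box: Bystander: small white and blue carton, 60 x 101 x 56 mm, loose, on the worktop behind the tray. Origin under its centre.
- yellow_tub: Bystander: round yellow tub, 89 mm across, 52 mm high, loose, behind the tray. Origin under its centre.
- spray_white: Bystander: white trigger spray bottle, 262 mm high, loose, on the white board left of the clean box. Origin under its centre.

How it is judged:
By the outcome, as a careful person would: the job done as asked, in the order asked, and still so for the second after the job is handed in, with the robot touching nothing.
It also fails if it takes over 61 s, if anything falls off the work surface, if the arm or the gripper's body presses on something with over 40 N, if the wrist force passes 120 N, or if a joint passes its speed limit or range.

## Working session

There is one attempt and no reset: what is moved stays moved. The work goes in short steps, Python scripts to look and compute and a tool call to move; the robot and the scene stay as the last step left them, time stands still between calls to the robot, and variables do not carry over. Pictures are saved under pics/ and viewed, at most 10 in all, crops included, and the job is handed in when it is done.

Besides the shell and the picture viewer there is one more tool, called after "Emit:" by a JSON object that holds its "fn" and its "kwargs", one argument or row to a line. carry_out: Moves the arm, as the interface text tells. Its arguments: {"type":"object","properties":{"rows":{"type":"array"},"squeeze":{"type":"number"}},"required":["rows"]}

```bash
ls; mkdir -p pics
cat > h.py <<'E'
import numpy as np, cv2
from bench import *
def proj(P,c):
    p=camera_params(c); T=np.array(p["camera_from_world"]); q=(T[:3,:3]@np.atleast_2d(P).T).T+T[:3,3]
    K=np.array([[p["fx"],0,p["cx"]],[0,p["fy"],p["cy"]],[0,0,1]])
    return cv2.projectPoints((q*[1,-1,-1]).reshape(-1,1,3),np.zeros(3),np.zeros(3),K,np.array(p["distortion"]))[0].reshape(-1,2)
def ray(uv,c):
    p=camera_params(c); T=np.array(p["camera_from_world"]);K=np.array([[p["fx"],0,p["cx"]],[0,p["fy"],p["cy"]],[0,0,1]])
    u=cv2.undistortPoints(np.array([[uv]],float),K,np.array(p["distortion"]))[0,0]
    R=T[:3,:3]; d=R.T@np.array([u[0],-u[1],-1]); o=-R.T@T[:3,3]; return o,d/np.linalg.norm(d)
def atz(uv,c,z):
    o,d=ray(uv,c); return o+d*(z-o[2])/d[2]
E
python3 - <<'E'
from h import *
for c in("side","top"):
    im=capture(c); cv2.imwrite(f"pics/{c}0.png",im)
    p=camera_params(c); T=np.array(p["camera_from_world"]); print(c,p["fx"],p["cx"],p["cy"],(-T[:3,:3].T@T[:3,3]).round(),T[2,:3].round(2))
    for l in ["clean_box","port","pedestal_top","pot_middle","pot_bail","hook_grip","hook_seat","tray_floor","roll_box","yellow_tub","spray_white"]:
        for m in masks_of(c,l)[:1]:
            ys,xs=np.nonzero(m["mask"]); print(l,round(m["confidence"],2),np.round(m["uv"]),xs.min(),xs.max(),ys.min(),ys.max(),atz(m["uv"],c,14).round())
print(bot.grip_point_offset,state()["clock"],state()["orientation"])
E
```

```text
pics
side 561.0034674259032 315.54314848395893 245.9432108479135 [ 478. -792.  711.] [-0.12 -0.85  0.52]
clean_box 0.55 [292. 214.] 233 340 134 297 [609. 530.  14.]
port 0.7 [290. 214.] 233 340 134 297 [602. 529.  14.]
pedestal_top 0.97 [286. 250.] 272 305 234 262 [572. 347.  14.]
pot_middle 0.6 [288. 231.] 278 299 220 242 [586. 436.  14.]
pot_bail 0.65 [293. 233.] 279 298 222 242 [597. 426.  14.]
hook_grip 0.88 [269. 412.] 225 406 397 427 [ 489. -145.   14.]
hook_seat 0.79 [271. 409.] 225 405 398 427 [ 493. -140.   14.]
tray_floor 0.93 [312. 340.] 271 349 317 366 [583.  14.  14.]
roll_box 0.66 [384. 353.] 357 413 321 385 [708. -44.  14.]
yellow_tub 0.63 [367. 304.] 344 388 286 329 [712. 106.  14.]
spray_white 0.58 [272. 134.] 260 281 118 151 [ 614. 1156.   14.]
top 489.1864740199669 318.393911019862 247.88338963643065 [ 36. 450. 900.] [-0.56  0.27  0.78]
clean_box 0.97 [263. 265.] 186 343 178 359 [673. 275.  14.]
port 0.58 [262. 264.] 187 344 178 359 [677. 274.  14.]
pedestal_top 0.57 [468. 262.] 425 484 205 286 [ 485. -152.   14.]
pot_bail 0.42 [261. 265.] 186 344 178 360 [676. 278.  14.]
hook_grip 0.67 [467. 263.] 420 485 198 286 [ 485. -150.   14.]
hook_seat 0.94 [464. 256.] 418 486 195 287 [ 503. -154.   14.]
roll_box 0.72 [385. 207.] 360 408 184 229 [714. -67.  14.]
yellow_tub 0.89 [340. 223.] 323 357 204 243 [714.  60.  14.]
spray_white 0.63 [145. 314.] 95 185 260 364 [658. 546.  14.]
18.700000000000003 1.2 [ 9.78258008e-01  2.07391586e-01 -8.30968251e-06 -1.43758978e-05]
```

Run:
```python
import cv2
a=cv2.imread("pics/side0.png")[120:440,200:430]; b=cv2.imread("pics/top0.png")[170:370,170:490]
cv2.imwrite("pics/s1.png",cv2.resize(a,None,fx=1.87,fy=1.87,interpolation=cv2.INTER_CUBIC)[:600])
cv2.imwrite("pics/t1.png",cv2.resize(b,None,fx=2.5,fy=2.5,interpolation=cv2.INTER_CUBIC))
```

```text
(no output)
```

View pics/s1.png

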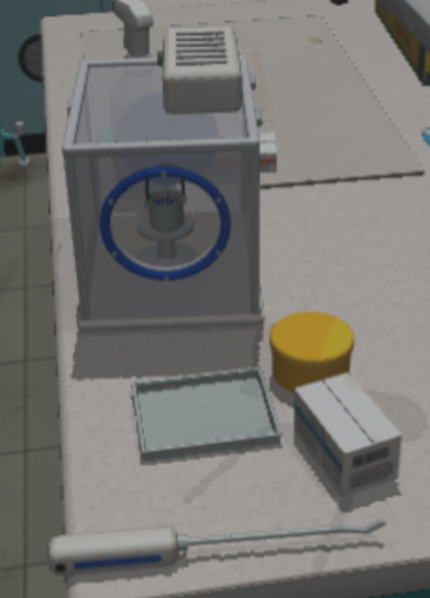

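View pics/t1.png

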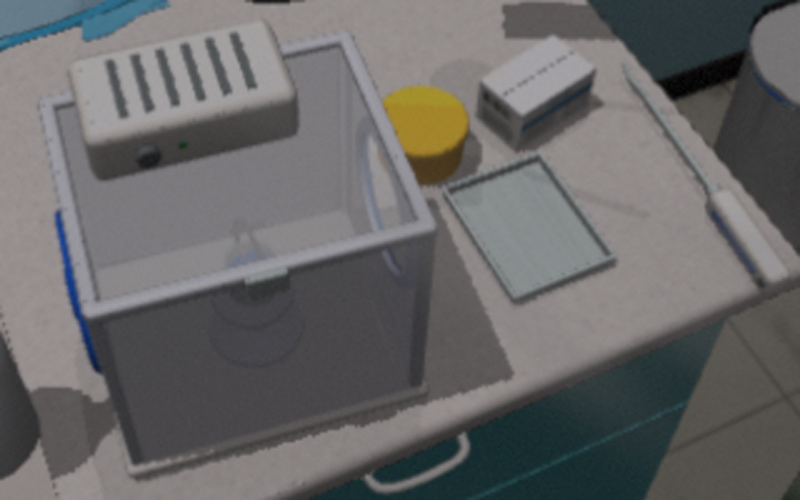

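The side picture shows the box with its blue ring, the pot at about (289,228), and the tray at (312,340). The hook lies from (227,417) to its tip at (405,400), pointing along +x. The top view agrees with this, and the handle arch's window faces the port. Next I measure.

Run:
```python
from h import *
im=cv2.imread("pics/side0.png"); 
def m(c,l):
    r=masks_of(c,l); return r[0]["mask"] if r else None
# ring
b=im.astype(int); blue=((b[...,0]-b[...,2]>60)).astype(np.uint8); blue[:190]=0; blue[300:]=0; blue[:,:240]=0; blue[:,350:]=0
cs=max(cv2.findContours(blue,cv2.RETR_EXTERNAL,cv2.CHAIN_APPROX_NONE)[0],key=len)
e=cv2.fitEllipse(cs); print("ring",e,atz(e[0],"side",140).round(1))
# hook mask axis
for c in("side","top"):
    k=m(c,"hook_seat"); ys,xs=np.nonzero(k); P=np.array([atz((x,y),c,14) for x,y in zip(xs,ys)])[:,:2]
    mu=P.mean(0);d=np.linalg.svd(P-mu,full_matrices=False)[2][0]; d*=np.sign(d[0]); t=(P-mu)@d
    print(c,"hook yaw",np.degrees(np.arctan2(d[1],d[0])),"ends",(mu+d*t.min()).round(1),(mu+d*t.max()).round(1),np.ptp(t))
# tray
k=m("side","tray_floor").astype(np.uint8); cc=max(cv2.findContours(k,0,1)[0],key=len)
q=cv2.approxPolyDP(cc,6,True)[:,0]; print("tray corners",[(tuple(p),atz(p,"side",10).round()[:2].tolist()) for p in q])
for c in("side","top"):
  for l in("pot_middle","pot_bail","pedestal_top"):
    for r in masks_of(c,l): 
        k=r["mask"];ys,xs=np.nonzero(k); print(c,l,round(r["confidence"],2),xs.min(),xs.max(),ys.min(),ys.max(),np.round(r["uv"]))
f=lambda x,y:(x/1.87+200,y/1.87+120); g=lambda x,y:(x/2.5+170,y/2.5+170)
print("bail side",atz(f(166,150),"side",155).round(), "top",atz(g(243,222),"top",155).round())
print("ped base centre side z75",atz(f(165,223),"side",75).round())
print("box base side",atz(f(78,324),"side",0).round(),atz(f(263,322),"side",0).round())
print("box top corners top",[atz(g(*p),"top",230).round().tolist() for p in((85,312),(433,226),(345,37),(42,102))])
print("roof side",[atz(f(*p),"side",230).round().tolist() for p in((66,148),(260,150),(82,62),(250,63))])
blk=cv2.resize(im[205:285,240:340],None,fx=7,fy=7,interpolation=cv2.INTER_CUBIC); cv2.imwrite("pics/s2.png",np.clip(blk.astype(int)*1.8,0,255).astype(np.uint8))
```

```text
ring ((290.3000793457031, 261.0899658203125), (85.39012145996094, 102.18086242675781), 169.57176208496094) [558.3  99.6 140. ]
side hook yaw -3.1598129057207647 ends [ 418.4 -143.7] [ 712.2 -159.9] 294.3281028106557
top hook yaw -4.1478116401570215 ends [ 417.3 -143.9] [ 714.9 -165.5] 298.38474934713605
tray corners [((np.int32(339), np.int32(318)), [647.0, 75.0]), ((np.int32(272), np.int32(325)), [514.0, 78.0]), ((np.int32(277), np.int32(365)), [512.0, -36.0]), ((np.int32(348), np.int32(357)), [641.0, -38.0])]
side pot_middle 0.6 278 299 220 242 [288. 231.]
side pot_bail 0.65 279 298 222 242 [293. 233.]
side pedestal_top 0.97 272 305 234 262 [286. 250.]
top pot_bail 0.42 186 344 178 360 [261. 265.]
top pedestal_top 0.57 425 484 205 286 [468. 262.]
top pedestal_top 0.23 96 185 260 363 [146. 313.]
bail side [583. 327. 155.] top [582. 289. 155.]
ped base centre side z75 [574. 292.  75.]
box base side [459. 210.   0.] [670. 174.   0.]
box top corners top [[502.0, 426.0, 230.0], [470.0, 189.0, 230.0], [662.0, 167.0, 230.0], [694.0, 401.0, 230.0]]
roof side [[467.0, 201.0, 230.0], [663.0, 156.0, 230.0], [495.0, 437.0, 230.0], [697.0, 391.0, 230.0]]
```

View pics/s2.png

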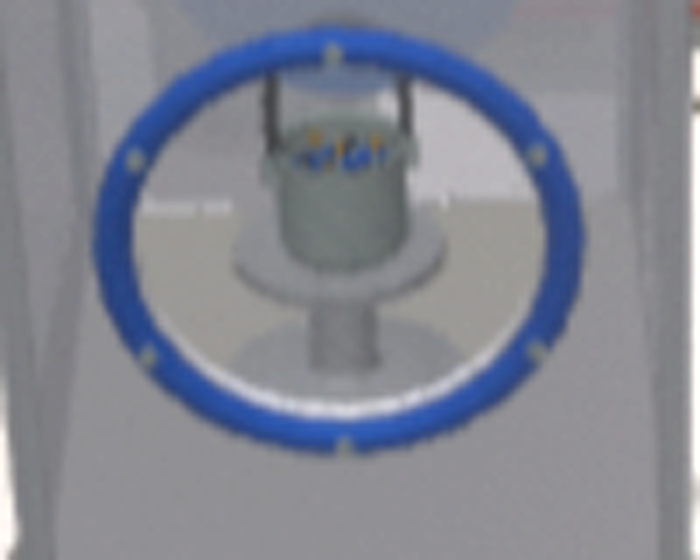

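The crop shows the ring centred at about px (288.6,239.3), the cup on the pedestal with its axis near column 289, and the handle legs at columns 278.6 and 297.8. I fit the box pose from corners in both views, then the pot.

Run:
```python
from h import *
from scipy.optimize import least_squares
f=lambda x,y:(x/1.87+200,y/1.87+120); g=lambda x,y:(x/2.5+170,y/2.5+170); s=lambda x,y:(x/7+240,y/7+205)
def W(p,L):
    c,sn=np.cos(p[2]),np.sin(p[2]); L=np.atleast_2d(L).astype(float); return np.c_[p[0]+c*L[:,0]-sn*L[:,1],p[1]+sn*L[:,0]+c*L[:,1],L[:,2]]
top=[((-100,120,230),g(85,312)),((-100,-120,230),g(433,226)),((100,-120,230),g(345,37)),((100,120,230),g(42,102)),((-100,120,0),g(132,470)),((-100,-120,0),g(424,392))]
side=[((-100,-120,230),f(66,148)),((100,-120,230),f(260,150)),((-100,120,230),f(82,62)),((-100,-120,0),f(78,324)),((100,-120,0),f(263,322)),((0,-126,140),s(340,240))]
def res(p,sp=False):
    r=[proj(W(p,[a for a,_ in L]),c)-[b for _,b in L] for c,L in(("top",top),("side",side))]
    return r if sp else np.concatenate(r).ravel()
r=least_squares(res,[580,295,-.12],loss="soft_l1"); p=r.x; print("box",p[:2].round(1),np.degrees(p[2])); 
for q in res(p,1): print(q.round(1).tolist())
print("port",W(p,(0,-120,140)).round(1))
print("ped",W(p,(0,-15,75)).round(1),"proj",(proj(W(p,(0,-15,75)),"side")-[240,205])*7)
print("pot base",atz(s(345,236),"side",75).round(1),"rim",atz(s(340,145),"side",113).round(1))
print("leg feet",atz(s(271,150),"side",113).round(1),atz(s(408,138),"side",113).round(1))
print("top bail",atz(g(243,222),"top",155).round(1))
k=masks_of("side","tray_floor")[0]
```

```text
box [581.7 296. ] -7.53530601816376
[[-0.5, 2.1], [-0.1, 1.5], [0.8, -1.4], [-1.0, -0.6], [0.8, 1.2], [-2.4, 1.1]]
[[0.0, 2.5], [0.2, -1.9], [1.6, 1.4], [4.0, 5.1], [-1.3, 3.0], [0.9, 2.5]]
port [[566. 177. 140.]]
ped [[579.8 281.1  75. ]] proj [[361.0617675  255.54356889]]
pot base [576.2 294.4  75. ] rim [575.4 286.1 113. ]
leg feet [553.7 287.1 113. ] [597.  286.4 113. ]
top bail [582.2 289.3 155. ]
```

Emit:
{"fn": "carry_out", "kwargs": {
  "rows": [
    {"slide": [2.66,3.76,0],"rotation": [0,0,-2.75],"hand": -0.2},
    {"slide": [2.66,3.76,0],"rotation": [0,0,-2.75],"hand": -0.2},
    {"slide": [2.66,3.76,0],"rotation": [0,0,-2.75],"hand": -0.2},
    {"slide": [2.66,3.76,0],"rotation": [0,0,-2.75],"hand": -0.2},
    {"slide": [2.66,3.76,0],"rotation": [0,0,-2.75],"hand": -0.2}
  ]
}}

```text
clock: 2.33
ee_pos: [367.1, -336.3, 231.5]
orientation: [0.996, 0.088, 0.0, 0.0]
force: [0.1, -0.4, 0.1]
grip_width: 51.4
finger_force: 0.0
```

Emit:
{"fn": "carry_out", "kwargs": {
  "rows": [
    {"slide": [2.66,3.76,-0.5],"rotation": [0,0,-2.75],"hand": -0.2},
    {"slide": [2.66,3.76,-0.5],"rotation": [0,0,-2.75],"hand": -0.2},
    {"slide": [2.66,3.76,-0.5],"rotation": [0,0,-2.75],"hand": -0.2},
    {"slide": [2.66,3.76,-0.5],"rotation": [0,0,-2.75],"hand": -0.2},
    {"slide": [2.66,3.76,-0.5],"rotation": [0,0,-2.75],"hand": -0.2}
  ]
}}

```text
clock: 2.95
ee_pos: [500.1, -148.3, 206.4]
orientation: [0.999, -0.032, 0.0, 0.0]
force: [0.9, -0.4, -0.2]
grip_width: 51.2
finger_force: 0.0
```

Emit:
{"fn": "carry_out", "kwargs": {
  "rows": [
    {"slide": [0,0,0],"rotation": [0,0,0],"hand": -0.2},
    {"slide": [0,0,0],"rotation": [0,0,0],"hand": -0.2}
  ],
  "squeeze": 110
}}

```text
clock: 3.2
ee_pos: [499.1, -149.7, 206.3]
orientation: [1.0, -0.031, -0.0, 0.0]
force: [-0.3, -0.3, 0.4]
grip_width: 50.9
finger_force: 0.0
```

Run:
```python
from h import *
s=state();print(s["ee_pos"],s["orientation"],s["clock"],s["force"],s["grip_width"])
im=capture("wrist");cv2.imwrite("pics/w0.png",im)
r=masks_of("wrist","hook_grip"); 
for q in r[:1]:
    k=q["mask"]; ys,xs=np.nonzero(k); print(q["confidence"],xs.min(),xs.max(),ys.min(),ys.max())
    P=np.array([atz((x,y),"wrist",16) for x,y in zip(xs[::5],ys[::5])])[:,:2]
    mu=P.mean(0);d=np.linalg.svd(P-mu,full_matrices=False)[2][0]; d*=np.sign(d[0]); t=(P-mu)@d
    print("yaw",np.degrees(np.arctan2(d[1],d[0])),"ends",(mu+d*t.min()).round(1),(mu+d*t.max()).round(1))
print(proj([[s["ee_pos"][0],s["ee_pos"][1],28],[499,-149.5,28]],"wrist"))
```

```text
[ 499.14791019 -149.73618455  206.28910116] [ 9.99530289e-01 -3.06448470e-02 -1.78068250e-04  2.49547503e-04] 3.2 [-0.26812883 -0.30547111  0.4259182 ] 50.9399562313715
0.8 298 325 0 288
yaw -3.9306799382397055 ends [ 418.1 -142.8] [ 682.5 -161. ]
[[313.25942833 215.13071019]
 [313.02174972 215.29737737]]
```

View pics/w0.png

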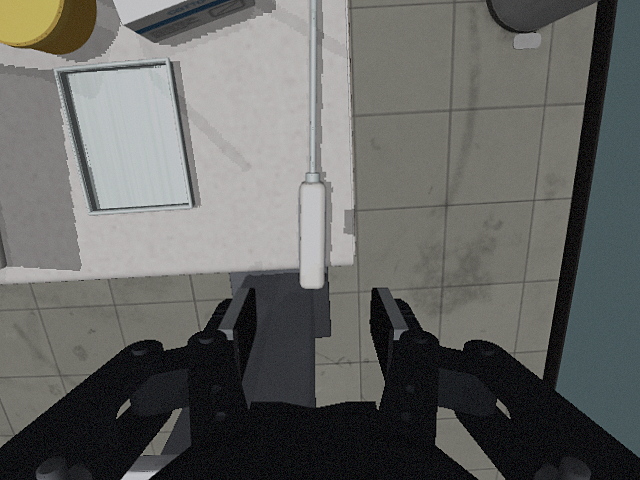

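The wrist view shows the hook handle at columns 300–325, lined up under the TCP (projected to 313,215). The tray is at (55–191, 60–212). I'll descend and grasp.

Emit:
{"fn": "carry_out", "kwargs": {
  "rows": [
    {"slide": [0,0.1,-4.5],"rotation": [0,0,0],"hand": -0.2},
    {"slide": [0,0,-4.5],"rotation": [0,0,0],"hand": -0.2},
    {"slide": [0,0,-4.5],"rotation": [0,0,0],"hand": -0.2},
    {"slide": [0,0,-4.0],"rotation": [0,0,0],"hand": -0.2},
    {"slide": [0,0,-1.8],"rotation": [0,0,0],"hand": -0.2}
  ]
}}

```text
clock: 3.92
ee_pos: [497.2, -148.9, 11.2]
orientation: [0.999, -0.032, -0.002, -0.001]
force: [-0.8, -0.1, -0.0]
grip_width: 51.1
finger_force: 0.0
```

Emit:
{"fn": "carry_out", "kwargs": {
  "rows": [
    {"slide": [0,0,-0.7],"rotation": [0,0,0],"hand": -0.2},
    {"slide": [0,0,-0.4],"rotation": [0,0,0],"hand": -0.2},
    {"slide": [0,0,0],"rotation": [0,0,0],"hand": -0.2}
  ]
}}

```text
clock: 4.3
ee_pos: [500.3, -149.1, 3.4]
orientation: [1.0, -0.031, 0.001, 0.0]
force: [0.3, -0.5, 0.1]
grip_width: 51.2
finger_force: 0.0
```

Emit:
{"fn": "carry_out", "kwargs": {
  "rows": [
    {"slide": [0,0,0],"rotation": [0,0,0],"hand": 0.4},
    {"slide": [0,0,0],"rotation": [0,0,0],"hand": 1},
    {"slide": [0,0,0],"rotation": [0,0,0],"hand": 1},
    {"slide": [0,0,0],"rotation": [0,0,0],"hand": 1},
    {"slide": [0,0,0],"rotation": [0,0,0],"hand": 1}
  ],
  "squeeze": 110
}}

```text
clock: 4.92
ee_pos: [500.3, -149.0, 3.6]
orientation: [1.0, -0.031, 0.001, 0.0]
force: [-1.2, 1.0, 6.9]
grip_width: 24.2
finger_force: 108.2
```

Emit:
{"fn": "carry_out", "kwargs": {
  "rows": [
    {"slide": [0,0,1],"rotation": [0,0,0],"hand": 1},
    {"slide": [0,0,2.5],"rotation": [0,0,0],"hand": 1},
    {"slide": [0,0,3.5],"rotation": [0,0,0],"hand": 1},
    {"slide": [0,0,3.5],"rotation": [0,0,0],"hand": 1},
    {"slide": [0,0,1.5],"rotation": [0,0,2],"hand": 1}
  ]
}}

```text
clock: 5.55
ee_pos: [500.5, -149.1, 124.8]
orientation: [1.0, -0.013, 0.002, 0.001]
force: [-0.8, -0.0, -1.5]
grip_width: 23.7
finger_force: 108.0
```

Emit:
{"fn": "carry_out", "kwargs": {
  "rows": [
    {"slide": [0.2,0.5,0],"rotation": [0,0,5],"hand": 1},
    {"slide": [0.3,0.7,0],"rotation": [0,0,8],"hand": 1},
    {"slide": [0.3,0.7,0],"rotation": [0,0,8],"hand": 1},
    {"slide": [0.3,0.7,0],"rotation": [0,0,8],"hand": 1},
    {"slide": [0.3,0.7,0],"rotation": [0,0,8],"hand": 1}
  ]
}}

```text
clock: 6.18
ee_pos: [512.4, -114.9, 121.2]
orientation: [0.952, 0.307, -0.001, -0.001]
force: [-0.3, -0.6, -0.7]
grip_width: 24.1
finger_force: 107.9
```

Emit:
{"fn": "carry_out", "kwargs": {
  "rows": [
    {"slide": [0.3,0.7,0],"rotation": [0,0,8],"hand": 1},
    {"slide": [0.3,0.7,0],"rotation": [0,0,8],"hand": 1},
    {"slide": [0.3,0.7,0],"rotation": [0,0,8],"hand": 1},
    {"slide": [0.3,0.7,0],"rotation": [0,0,8],"hand": 1},
    {"slide": [0.3,0.7,0],"rotation": [0,0,8],"hand": 1}
  ]
}}

```text
clock: 6.8
ee_pos: [527.4, -80.0, 121.2]
orientation: [0.789, 0.614, -0.001, -0.001]
force: [-0.5, -0.6, -1.6]
grip_width: 24.4
finger_force: 107.9
```

Emit:
{"fn": "carry_out", "kwargs": {
  "rows": [
    {"slide": [0.2,0.6,0],"rotation": [0,0,5.4],"hand": 1},
    {"slide": [0.1,0.2,0],"rotation": [0,0,2],"hand": 1},
    {"slide": [0,0,0],"rotation": [0,0,0],"hand": 1},
    {"slide": [0,0,0],"rotation": [0,0,0],"hand": 1}
  ]
}}

```text
clock: 7.3
ee_pos: [531.1, -72.7, 122.1]
orientation: [0.75, 0.661, -0.0, -0.0]
force: [-0.1, 0.0, -2.4]
grip_width: 24.1
finger_force: 107.9
```

Run:
```python
from h import *
s=state();print(s["ee_pos"],s["orientation"],s["clock"],s["force"],s["grip_width"])
w=capture("wrist");cv2.imwrite("pics/w1.png",w)
a=capture("side");cv2.imwrite("pics/side2.png",a)
A=cv2.resize(a[190:400,200:400],None,fx=2.8,fy=2.8,interpolation=cv2.INTER_CUBIC); A=np.clip(A*1.4,0,255).astype(np.uint8)
e=np.asarray(s["ee_pos"]);u=np.array([np.sin(.1315),np.cos(.1315),0])
for n,d in(("seat",194),("tip",210)): print(n,e+u*d,proj(e+u*d+[0,0,8.4 if d==194 else 17],"side"),proj(e+u*d+[0,0,8.4],"wrist"))
cv2.imwrite("pics/c2.png",A)
```

```text
[531.06746794 -72.68714585 122.0521884 ] [ 7.50125992e-01  6.61294894e-01 -1.57556078e-04 -1.83065865e-04] 7.3 [-0.0858711   0.0120777  -2.39907024] 24.130656555227617
seat [556.50500771 119.6379216  122.0521884 ] [[288.37992094 259.84954186]] [[ 317.60591236 -273.78610478]]
tip [558.60294914 135.49978283 122.0521884 ] [[288.30143894 251.70446483]] [[ 318.03084506 -335.44369635]]
```

View pics/c2.png

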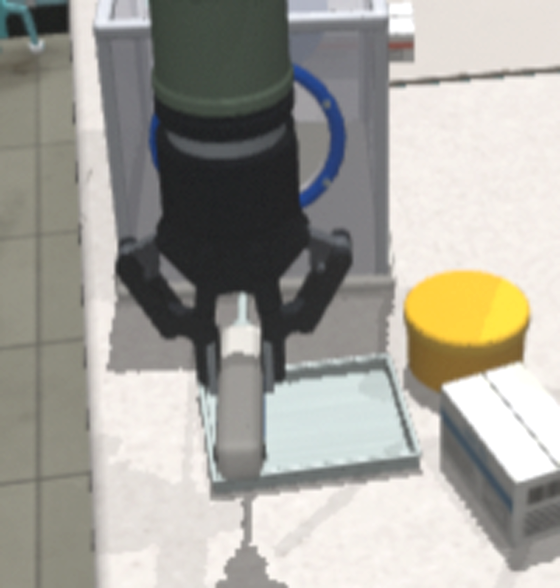

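View pics/w1.png

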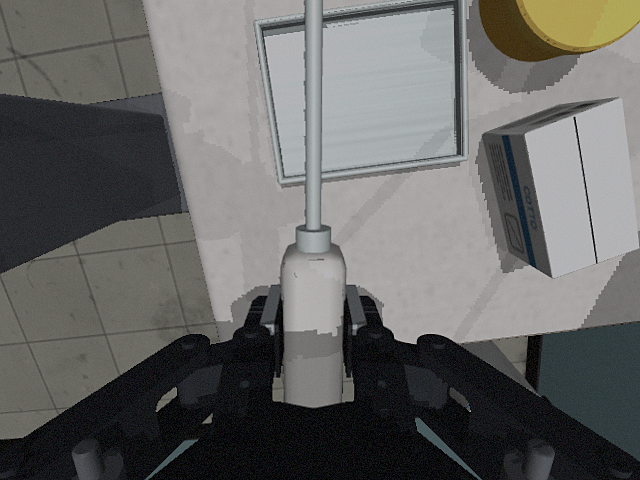

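The wrist view shows the rod centred at columns 303–322 and running straight over the tray. The arm hides the port from the side camera. I'll advance to just short of the pot and check with the top camera.

Emit:
{"fn": "carry_out", "kwargs": {
  "rows": [
    {"slide": [0.26,2,0],"rotation": [0,0,0],"hand": 1},
    {"slide": [0.4,3,0],"rotation": [0,0,0],"hand": 1},
    {"slide": [0.4,3,0],"rotation": [0,0,0],"hand": 1},
    {"slide": [0.4,3,0],"rotation": [0,0,0],"hand": 1},
    {"slide": [0.2,1.4,0],"rotation": [0,0,0],"hand": 1}
  ]
}}

```text
clock: 8.02
ee_pos: [547.9, 52.6, 122.3]
orientation: [0.749, 0.662, 0.0, 0.0]
force: [0.2, 0.7, -1.1]
grip_width: 23.9
finger_force: 108.0
```

Emit:
{"fn": "carry_out", "kwargs": {
  "rows": [
    {"slide": [0,0,0],"rotation": [0,0,0],"hand": 1},
    {"slide": [0,0,0],"rotation": [0,0,0],"hand": 1}
  ]
}}

```text
clock: 8.28
ee_pos: [547.8, 50.6, 122.2]
orientation: [0.75, 0.661, -0.0, 0.0]
force: [0.5, -0.9, -1.2]
grip_width: 24.0
finger_force: 108.0
```

Run:
```python
from h import *
s=state();print(s["ee_pos"],s["orientation"],s["force"])
a=capture("top");cv2.imwrite("pics/top3.png",a)
A=cv2.resize(a[225:325,225:355],None,fx=6,fy=6,interpolation=cv2.INTER_CUBIC); A=np.clip((A.astype(float)-60)*1.8,0,255).astype(np.uint8)
e=np.asarray(s["ee_pos"]);u=np.array([np.sin(.1315),np.cos(.1315),0])
F=lambda P:((proj(P,"top")-[225,225])*6).round().tolist()
print("seat",F(e+u*194+[0,0,8.4]),"tiptop",F(e+u*209+[0,0,18]),"rod130",F(e+u*130+[0,0,12.4]))
for y in(281,288,295): print(y,"bail top",F([577,y,155]),"base",F([577,y,75]))
cv2.imwrite("pics/c3.png",A)
```

```text
[547.83427201  50.55627718 122.20581629] [ 7.50096848e-01  6.61327912e-01 -2.96470959e-04  1.54514822e-04] [ 0.50004553 -0.89256989 -1.2265415 ]
seat [[401.0, 220.0]] tiptop [[355.0, 214.0]] rod130 [[587.0, 167.0]]
281 bail top [[283.0, 206.0]] base [[298.0, 348.0]]
288 bail top [[263.0, 213.0]] base [[279.0, 355.0]]
295 bail top [[242.0, 221.0]] base [[260.0, 362.0]]
```

View pics/c3.png

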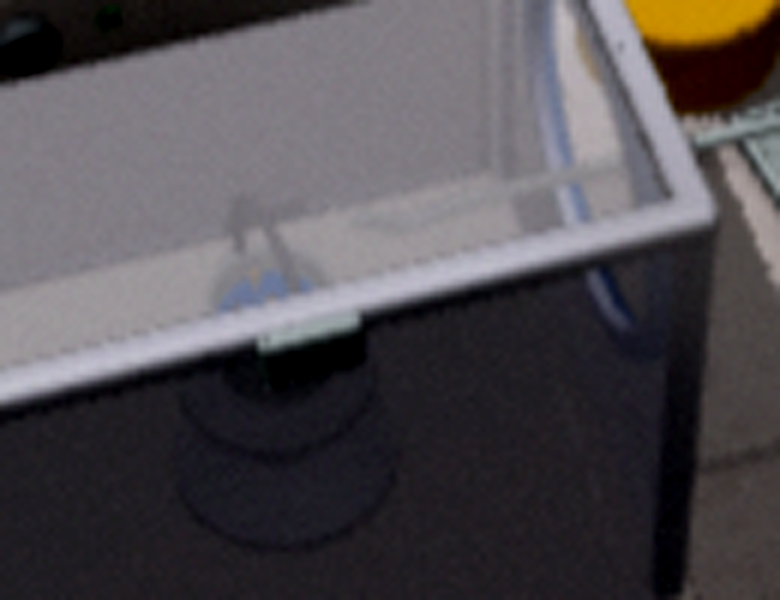

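Run:
```python
from h import *
F=lambda P:((proj(P,"top")-[225,225])*6).round().tolist()
for x,y,w in((577,288,0),(577,288,-7.5),(572,288,-7),(577,292,-7)):
    d=21.5*np.array([np.cos(np.radians(w)),np.sin(np.radians(w)),0]); c=np.array([x,y,0])
    print(x,y,w,"apex",F(c+[0,0,155]),"far foot/shoulder",F([c+d+[0,0,113],c+d+[0,0,135]]),"near",F([c-d+[0,0,113],c-d+[0,0,135]]),"rim",F(c+[0,0,113]))
t=np.linspace(0,6.28,60)
for y in (284,288): 
  P=np.array(F(np.c_[577+34*np.cos(t),y+34*np.sin(t),75+0*t])); print(y,"disc",P.min(0),P.max(0))
```

```text
577 288 0 apex [[263.0, 213.0]] far foot/shoulder [[247.0, 242.0], [243.0, 202.0]] near [[296.0, 339.0], [292.0, 300.0]] rim [[272.0, 290.0]]
577 288 -7.5 apex [[263.0, 213.0]] far foot/shoulder [[255.0, 240.0], [251.0, 200.0]] near [[288.0, 342.0], [284.0, 303.0]] rim [[272.0, 290.0]]
572 288 -7 apex [[269.0, 225.0]] far foot/shoulder [[260.0, 251.0], [256.0, 211.0]] near [[294.0, 353.0], [290.0, 314.0]] rim [[277.0, 302.0]]
577 292 -7 apex [[251.0, 218.0]] far foot/shoulder [[244.0, 244.0], [239.0, 204.0]] near [[277.0, 346.0], [273.0, 307.0]] rim [[260.0, 294.0]]
284 disc [189. 270.] [390. 436.]
288 disc [178. 274.] [379. 440.]
```

The top crop shows the hook tip at (360,214), where predicted, and the arch apex at about (255,207). That puts the bail at about (577,289), yaw near 0. I'll go under the bail and lift slowly.

Emit:
{"fn": "carry_out", "kwargs": {
  "rows": [
    {"slide": [0.1,1.2,0],"rotation": [0,0,0],"hand": 1},
    {"slide": [0.1,1.2,0],"rotation": [0,0,0],"hand": 1},
    {"slide": [0.2,1.2,0],"rotation": [0,0,0],"hand": 1},
    {"slide": [0.1,1.2,0],"rotation": [0,0,0],"hand": 1},
    {"slide": [0,0,0],"rotation": [0,0,0],"hand": 1}
  ]
}}

```text
clock: 8.95
ee_pos: [552.9, 100.7, 122.3]
orientation: [0.749, 0.662, -0.0, -0.0]
force: [-0.7, 0.3, -0.8]
grip_width: 24.3
finger_force: 108.0
```

Emit:
{"fn": "carry_out", "kwargs": {
  "rows": [
    {"slide": [0,0,0.5],"rotation": [0,0,0],"hand": 1},
    {"slide": [0,0,0.6],"rotation": [0,0,0],"hand": 1},
    {"slide": [0,0,0.5],"rotation": [0,0,0],"hand": 1},
    {"slide": [0,0,0.2],"rotation": [0,0,0],"hand": 1},
    {"slide": [0,0,0.2],"rotation": [0,0,0],"hand": 1}
  ]
}}

```text
clock: 9.57
ee_pos: [552.7, 99.2, 142.3]
orientation: [0.75, 0.661, -0.0, 0.0]
force: [0.4, -0.2, -1.6]
grip_width: 24.0
finger_force: 108.0
```

Emit:
{"fn": "carry_out", "kwargs": {
  "rows": [
    {"slide": [0,0,0.2],"rotation": [0,0,0],"hand": 1},
    {"slide": [0,0,0.2],"rotation": [0,0,0],"hand": 1},
    {"slide": [0,0,0.3],"rotation": [0,0,0],"hand": 1},
    {"slide": [0,0,0.3],"rotation": [0,0,0],"hand": 1},
    {"slide": [0,0,0],"rotation": [0,0,0],"hand": 1}
  ]
}}

```text
clock: 10.2
ee_pos: [553.2, 99.5, 152.7]
orientation: [0.75, 0.662, 0.0, 0.0]
force: [0.5, 0.4, -2.6]
grip_width: 24.1
finger_force: 108.0
```

Run:
```python
from h import *
s=state();print(s["ee_pos"],s["orientation"],s["force"],s["ft_torque"])
a=capture("top");cv2.imwrite("pics/top4.png",a)
A=cv2.resize(a[225:325,225:355],None,fx=6,fy=6,interpolation=cv2.INTER_CUBIC); A=np.clip((A.astype(float)-60)*1.8,0,255).astype(np.uint8)
e=np.asarray(s["ee_pos"]);u=np.array([np.sin(.1315),np.cos(.1315),0])
F=lambda P:((proj(P,"top")-[225,225])*6).round().tolist()
print("seat",F(e+u*194+[0,0,8.4]),"tiptop",F(e+u*209+[0,0,18]),"rod130",F(e+u*130+[0,0,12.4]))
cv2.imwrite("pics/c4.png",A)
```

```text
[553.22094491  99.48166961 152.73276531] [7.49874718e-01 6.61579712e-01 3.39732272e-04 2.77841900e-04] [ 0.47261642  0.3633737  -2.57123263] [-0.1964878   0.00615546  0.04846571]
seat [[249.0, 202.0]] tiptop [[200.0, 195.0]] rod130 [[443.0, 147.0]]
```

View pics/c4.png

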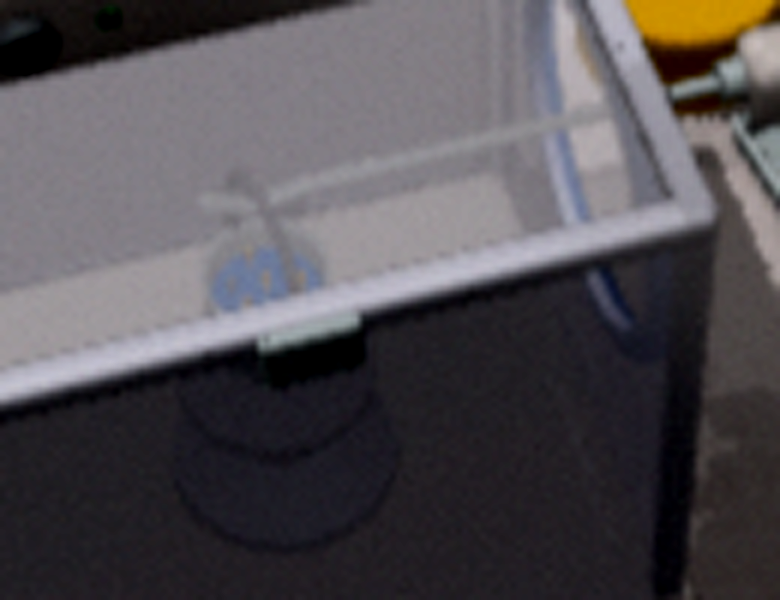

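The wire sits in the hook seat at about (255,200), with the tip beyond it at (203,200), and the pot has lifted off. I'll raise it to the port's middle and draw it out gently.

Emit:
{"fn": "carry_out", "kwargs": {
  "rows": [
    {"slide": [0,0,0.3],"rotation": [0,0,0],"hand": 1},
    {"slide": [0,0,0.4],"rotation": [0,0,0],"hand": 1},
    {"slide": [0,0,0.4],"rotation": [0,0,0],"hand": 1},
    {"slide": [0,0,0.3],"rotation": [0,0,0],"hand": 1},
    {"slide": [0,-0.3,0],"rotation": [0,0,0],"hand": 1}
  ]
}}

```text
clock: 10.88
ee_pos: [553.2, 96.5, 166.8]
orientation: [0.75, 0.662, 0.0, 0.0]
force: [0.2, 0.3, -2.2]
grip_width: 23.8
finger_force: 108.1
```

Emit:
{"fn": "carry_out", "kwargs": {
  "rows": [
    {"slide": [-0.1,-0.7,0],"rotation": [0,0,0],"hand": 1},
    {"slide": [-0.1,-1.0,0],"rotation": [0,0,0],"hand": 1},
    {"slide": [-0.2,-1.3,0],"rotation": [0,0,0],"hand": 1},
    {"slide": [-0.2,-1.5,0],"rotation": [0,0,0],"hand": 1},
    {"slide": [-0.2,-1.5,0],"rotation": [0,0,0],"hand": 1}
  ]
}}

```text
clock: 11.5
ee_pos: [544.7, 35.1, 166.3]
orientation: [0.75, 0.661, -0.0, 0.0]
force: [-0.5, -0.7, -2.3]
grip_width: 23.8
finger_force: 108.0
```

Emit:
{"fn": "carry_out", "kwargs": {
  "rows": [
    {"slide": [-0.2,-1.5,0],"rotation": [0,0,0],"hand": 1},
    {"slide": [-0.2,-1.5,0],"rotation": [0,0,0],"hand": 1},
    {"slide": [-0.2,-1.5,0],"rotation": [0,0,0],"hand": 1},
    {"slide": [-0.2,-1.5,0],"rotation": [0,0,0],"hand": 1},
    {"slide": [-0.2,-1.5,0],"rotation": [0,0,0],"hand": 1}
  ]
}}

```text
clock: 12.12
ee_pos: [534.8, -39.6, 166.3]
orientation: [0.75, 0.662, 0.0, 0.0]
force: [0.9, 0.4, -1.6]
grip_width: 24.2
finger_force: 108.1
```

Emit:
{"fn": "carry_out", "kwargs": {
  "rows": [
    {"slide": [-0.2,-1.5,0],"rotation": [0,0,0],"hand": 1},
    {"slide": [-0.2,-1.5,0],"rotation": [0,0,0],"hand": 1},
    {"slide": [-0.1,-1.5,0],"rotation": [0,0,0],"hand": 1},
    {"slide": [0.1,-1.5,0],"rotation": [0,0,0],"hand": 1},
    {"slide": [0.2,-1.5,0],"rotation": [0,0,0],"hand": 1}
  ]
}}

```text
clock: 12.75
ee_pos: [533.0, -114.6, 166.3]
orientation: [0.75, 0.662, 0.0, 0.0]
force: [0.5, 0.7, -2.6]
grip_width: 24.3
finger_force: 108.1
```

Emit:
{"fn": "carry_out", "kwargs": {
  "rows": [
    {"slide": [0.4,-1.4,0],"rotation": [0,0,0],"hand": 1},
    {"slide": [0.4,-1.3,0],"rotation": [0,0,0],"hand": 1},
    {"slide": [0.4,-1.2,0],"rotation": [0,0,0],"hand": 1},
    {"slide": [0.3,-0.9,0],"rotation": [0,0,0],"hand": 1},
    {"slide": [0.2,-0.6,0],"rotation": [0,0,0],"hand": 1}
  ]
}}

```text
clock: 13.38
ee_pos: [550.1, -168.0, 166.2]
orientation: [0.75, 0.661, 0.0, -0.0]
force: [0.4, 1.4, -1.0]
grip_width: 24.0
finger_force: 108.1
```

Emit:
{"fn": "carry_out", "kwargs": {
  "rows": [
    {"slide": [0.1,-0.3,0],"rotation": [0,0,0],"hand": 1},
    {"slide": [0,-0.1,0],"rotation": [0,0,-0.5],"hand": 1},
    {"slide": [0,0,-0.8],"rotation": [0,0,0],"hand": 1},
    {"slide": [0,0,-1.2],"rotation": [0,0,0],"hand": 1},
    {"slide": [0,0,-1.5],"rotation": [0,0,0],"hand": 1}
  ]
}}

```text
clock: 14.0
ee_pos: [550.7, -171.2, 130.1]
orientation: [0.753, 0.658, -0.0, -0.0]
force: [0.5, -0.5, -2.6]
grip_width: 23.8
finger_force: 108.1
```

Emit:
{"fn": "carry_out", "kwargs": {
  "rows": [
    {"slide": [0,0,-1.5],"rotation": [0,0,0],"hand": 1},
    {"slide": [0,0,-1.2],"rotation": [0,0,0],"hand": 1},
    {"slide": [0,0,-0.8],"rotation": [0,0,0],"hand": 1},
    {"slide": [0,0,0],"rotation": [0,0,0],"hand": 1},
    {"slide": [0,0,0],"rotation": [0,0,0],"hand": 1}
  ]
}}

```text
clock: 14.62
ee_pos: [551.4, -171.8, 96.8]
orientation: [0.753, 0.658, 0.0, 0.001]
force: [-0.3, 0.9, -2.0]
grip_width: 23.9
finger_force: 108.1
```

Run:
```python
from h import *
s=state();print(s["ee_pos"],s["orientation"],s["force"],s["ft_torque"])
a=capture("top");b=capture("side");cv2.imwrite("pics/top5.png",a);cv2.imwrite("pics/side5.png",b)
A=cv2.resize(a[170:300,330:490],None,fx=4,fy=4,interpolation=cv2.INTER_CUBIC)[:,:]
B=cv2.resize(b[250:390,250:400],(160*4*150//160*0+150,140),interpolation=cv2.INTER_CUBIC)
cv2.imwrite("pics/c5.png",A)
e=np.asarray(s["ee_pos"]);u=np.array([np.sin(.136),np.cos(.136),0]);S=e+u*192.5+[0,0,7]
F=lambda P:((proj(P,"top")-[330,170])*4).round().tolist()
print("seat",S,F(S),"pot base",F(S-[0,0,75]),"centre",F([577,19,3]))
print([F([x,y,14]) for x,y in((511,72),(645,72),(645,-32),(511,-32))])
```

```text
[ 551.3898844  -171.78414912   96.81694544] [7.52767046e-01 6.58286746e-01 2.34100821e-04 5.27975687e-04] [-0.33223541  0.85546676 -1.96919436] [-0.11527167 -0.01157701  0.00332477]
seat [577.48925479  18.93835313 103.81694544] [[231.0, 251.0]] pot base [[214.0, 336.0]] centre [[209.0, 364.0]]
[[[188.0, 473.0]], [[74.0, 299.0]], [[229.0, 242.0]], [[349.0, 408.0]]]
```

View pics/c5.png

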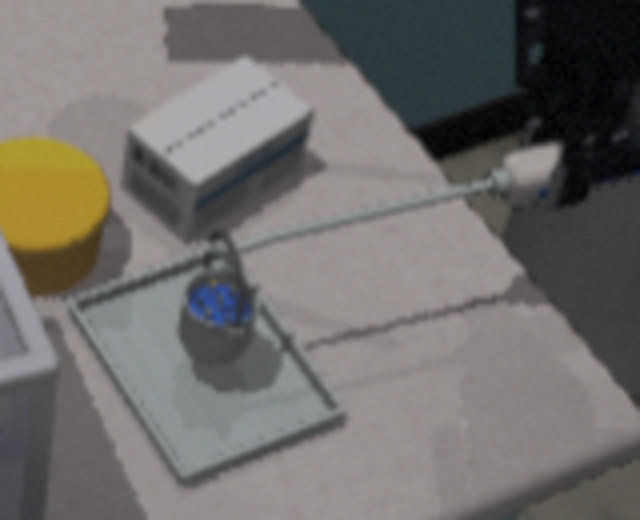

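The pot hangs upright over the tray with its base near (215,345), inside the rim corners. I'll lower it slowly, let the wire go free, and continue until the tip is below the wire.

Emit:
{"fn": "carry_out", "kwargs": {
  "rows": [
    {"slide": [0,0,-0.5],"rotation": [0,0,0],"hand": 1},
    {"slide": [0,0,-0.6],"rotation": [0,0,0],"hand": 1},
    {"slide": [0,0,-0.5],"rotation": [0,0,0],"hand": 1},
    {"slide": [0,0,-0.3],"rotation": [0,0,0],"hand": 1},
    {"slide": [0,0,-0.2],"rotation": [0,0,0],"hand": 1}
  ]
}}

```text
clock: 15.35
ee_pos: [550.8, -171.5, 74.9]
orientation: [0.753, 0.658, -0.0, -0.0]
force: [-0.2, -0.1, -2.5]
grip_width: 24.4
finger_force: 108.2
```

Emit:
{"fn": "carry_out", "kwargs": {
  "rows": [
    {"slide": [0,0,-0.2],"rotation": [0,0,0],"hand": 1},
    {"slide": [0,0,-0.2],"rotation": [0,0,0],"hand": 1},
    {"slide": [0,0,-0.2],"rotation": [0,0,0],"hand": 1},
    {"slide": [0,0,-0.2],"rotation": [0,0,0],"hand": 1},
    {"slide": [0,0,-0.3],"rotation": [0,0,0],"hand": 1}
  ]
}}

```text
clock: 15.98
ee_pos: [551.2, -171.6, 64.4]
orientation: [0.753, 0.658, 0.0, 0.0]
force: [-0.6, 0.1, -1.3]
grip_width: 24.2
finger_force: 108.2
```

Emit:
{"fn": "carry_out", "kwargs": {
  "rows": [
    {"slide": [0,0,-0.4],"rotation": [0,0,0],"hand": 1},
    {"slide": [0,0,-0.4],"rotation": [0,0,0],"hand": 1},
    {"slide": [0,0,-0.4],"rotation": [0,0,0],"hand": 1},
    {"slide": [0,0,-0.1],"rotation": [0,0,0],"hand": 1},
    {"slide": [0,0,0],"rotation": [0,0,0],"hand": 1}
  ]
}}

```text
clock: 16.6
ee_pos: [550.8, -171.5, 51.2]
orientation: [0.753, 0.658, -0.0, -0.0]
force: [-0.3, 0.8, -2.0]
grip_width: 24.1
finger_force: 108.2
```

Run:
```python
from h import *
s=state();print(s["ee_pos"],s["orientation"],s["force"],s["ft_torque"])
a=capture("top");cv2.imwrite("pics/top6.png",a)
A=cv2.resize(a[215:280,355:420],None,fx=8,fy=8,interpolation=cv2.INTER_CUBIC)
cv2.imwrite("pics/c6.png",A)
e=np.asarray(s["ee_pos"]);u=np.array([np.sin(.136),np.cos(.136),0]);S=e+u*192.5+[0,0,7]
F=lambda P:((proj(P,"top")-[355,215])*8).round().tolist()
print("seat",S,F(S),"tip",F(S+u*15+[0,0,10]),"apex",F([577,19,83]))
```

```text
[ 550.83097684 -171.53774874   51.15083073] [ 7.52781704e-01  6.58270228e-01 -5.00487489e-05 -1.02594913e-04] [-0.2624769   0.83063513 -1.96539233] [-0.04102116  0.02795753 -0.05314763]
seat [576.93034723  19.18475352  58.15083073] [[241.0, 249.0]] tip [[195.0, 239.0]] apex [[253.0, 192.0]]
```

View pics/c6.png

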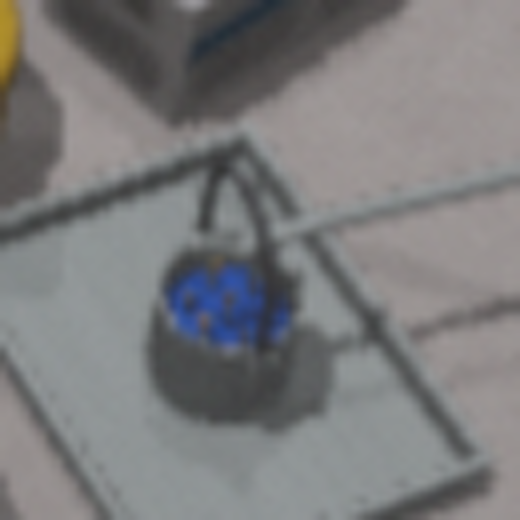

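Run:
```python
from h import *
g=lambda x,y:(x/8+355,y/8+215)
F=lambda P:((proj(P,"top")-[355,215])*8).round().tolist()
print("apex",atz(g(232,163),"top",83).round(1),"rim c",atz(g(232,300),"top",41).round(1))
t=np.linspace(0,6.28,60)
for x,y in((577,19),(582,19),(587,19)):
  for z in(3,41):
    P=np.array(F(np.c_[x+22*np.cos(t),y+22*np.sin(t),z+0*t])); print(x,z,P.min(0),P.max(0))
  print(F([x,y,83]),F([x+21.5,y,50]),F([x-21.5,y,50]))
for z in(14,): print("tray",[atz(g(*p),"top",z).round(1)[:2].tolist() for p in((243,135),(488,468))])
print("rod at col270 row235:",atz(g(270,237),"top",61).round(1), "edge at 400,205",atz(g(400,205),"top",62).round(1))
```

```text
apex [588.2  19.   83. ] rim c [573.4  21.9  41. ]
577 3 [142. 308.] [295. 431.]
577 41 [156. 226.] [313. 350.]
[[253.0, 192.0]] [[200.0, 213.0]] [[277.0, 323.0]]
582 3 [134. 296.] [286. 418.]
582 41 [147. 214.] [304. 337.]
[[243.0, 179.0]] [[191.0, 200.0]] [[268.0, 310.0]]
587 3 [125. 284.] [277. 405.]
587 41 [138. 201.] [295. 324.]
[[234.0, 166.0]] [[182.0, 188.0]] [[259.0, 297.0]]
tray [[642.9, -25.9], [508.5, -27.1]]
rod at col270 row235: [575.6  11.2  61. ] edge at 400,205 [569.6 -27.2  62. ]
```

The pot stands in the tray. The highest image point of the arch isn't its apex: the projected semicircle tops out at about (221,168), close to the observed (230,162), so the pot is at about (577,19) and the rod is centred in the window. I'll back the hook straight out.

Emit:
{"fn": "carry_out", "kwargs": {
  "rows": [
    {"slide": [-0.1,-0.5,0],"rotation": [0,0,0],"hand": 1},
    {"slide": [-0.1,-0.8,0],"rotation": [0,0,0],"hand": 1},
    {"slide": [-0.1,-0.9,0],"rotation": [0,0,0],"hand": 1},
    {"slide": [-0.1,-0.9,0],"rotation": [0,0,0],"hand": 1},
    {"slide": [-0.1,-1.0,0],"rotation": [0,0,0],"hand": 1}
  ]
}}

```text
clock: 17.27
ee_pos: [545.8, -213.4, 51.3]
orientation: [0.753, 0.658, 0.0, 0.0]
force: [1.3, -0.5, -2.0]
grip_width: 23.7
finger_force: 108.2
```

Run:
```python
from h import *
s=state();print(s["ee_pos"],s["force"],s["ft_torque"])
b=cv2.imread("pics/top6.png").astype(int);a=capture("top");cv2.imwrite("pics/top7.png",a);a=a.astype(int)
# blue bur centroid (pot moved?)
for i in(b,a):
    r=i[215:280,355:420]; m=(r[...,0]-r[...,2]>50); ys,xs=np.nonzero(m); print(len(xs),xs.mean()+355,ys.mean()+215)
    d=(r.sum(2)<200); ys,xs=np.nonzero(d[15:45,15:45]); print(len(xs),xs.mean(),ys.mean())
```

```text
[ 545.78644982 -213.37503813   51.27697244] [ 1.25776976 -0.46738043 -2.00630624] [ 0.040197    0.09369331 -0.00063352]
83 382.13253012048193 252.65060240963857
32 16.90625 19.5
83 382.27710843373495 252.8433734939759
29 15.96551724137931 19.448275862068964
```

The pot's burs stayed put at px (382,252.7), so it didn't move. I'll lift the hook, turn it back, and bring it over the free strip of worktop.

Emit:
{"fn": "carry_out", "kwargs": {
  "rows": [
    {"slide": [-0.2,-1.5,0],"rotation": [0,0,0],"hand": 1},
    {"slide": [-0.1,-1,1.5],"rotation": [0,0,0],"hand": 1},
    {"slide": [0,0,2.5],"rotation": [0,0,0],"hand": 1},
    {"slide": [0,0,2.5],"rotation": [0,0,-2],"hand": 1},
    {"slide": [0,0,1.0],"rotation": [0,0,-5],"hand": 1}
  ]
}}

```text
clock: 17.95
ee_pos: [544.4, -239.1, 129.8]
orientation: [0.792, 0.61, 0.001, 0.002]
force: [0.2, 0.1, -1.9]
grip_width: 24.2
finger_force: 108.2
```

Emit:
{"fn": "carry_out", "kwargs": {
  "rows": [
    {"slide": [0,0,0],"rotation": [0,0,-8],"hand": 1},
    {"slide": [0,0,0],"rotation": [0,0,-8],"hand": 1},
    {"slide": [0,0,0],"rotation": [0,0,-8],"hand": 1},
    {"slide": [0,0.8,0],"rotation": [0,0,-8],"hand": 1},
    {"slide": [-0.2,1,0],"rotation": [0,0,-8],"hand": 1}
  ]
}}

```text
clock: 18.58
ee_pos: [541.3, -220.3, 127.6]
orientation: [0.954, 0.301, 0.001, 0.001]
force: [-0.6, -0.4, -0.9]
grip_width: 23.6
finger_force: 108.2
```

Emit:
{"fn": "carry_out", "kwargs": {
  "rows": [
    {"slide": [-0.2,1,0],"rotation": [0,0,-8],"hand": 1},
    {"slide": [-0.2,1,0],"rotation": [0,0,-8],"hand": 1},
    {"slide": [-0.3,1,0],"rotation": [0,0,-8],"hand": 1},
    {"slide": [-0.3,1,0],"rotation": [0,0,-8],"hand": 1},
    {"slide": [-0.3,1,0],"rotation": [0,0,-5],"hand": 1}
  ]
}}

```text
clock: 19.2
ee_pos: [528.3, -169.9, 127.6]
orientation: [1.0, -0.016, 0.001, 0.0]
force: [-0.2, -0.6, -0.6]
grip_width: 24.1
finger_force: 108.2
```

Emit:
{"fn": "carry_out", "kwargs": {
  "rows": [
    {"slide": [0,1,0],"rotation": [0,0,-2.3],"hand": 1},
    {"slide": [0,0.6,0],"rotation": [0,0,0],"hand": 1},
    {"slide": [0,0,0],"rotation": [0,0,0],"hand": 1}
  ]
}}

```text
clock: 19.58
ee_pos: [528.2, -153.6, 127.0]
orientation: [0.999, -0.034, 0.0, 0.0]
force: [-0.5, -0.1, -1.2]
grip_width: 23.6
finger_force: 108.2
```

Run:
```python
from h import *
s=state();print(s["ee_pos"],s["orientation"],s["clock"])
g=lambda x,y:(x/1.87+200,y/1.87+120)
print("roll box near corners",[atz(g(*p),"side",0).round()[:2].tolist() for p in((345,497),(398,462))],"table right edge",[atz(p,"wrist",0).round() for p in ()])
a=capture("top");cv2.imwrite("pics/top8.png",a)
for l in("roll_box","yellow_tub"):
    r=masks_of("top",l); print(l,[q["uv"] for q in r[:1]])
# tip height: rod pixels in top vs predicted
capture("side")
for c in("side",):
    r=masks_of(c,"hook_seat"); 
    if r: 
        ys,xs=np.nonzero(r[0]["mask"]); i=xs.argmax(); print("tip seen",xs[i],ys[i])
e=np.asarray(s["ee_pos"]);th=np.radians(-3.9);u=np.array([np.cos(th),np.sin(th),0]); print("tip pred",proj([e+u*209+[0,0,18],e+u*209+[0,0,8]],"side"), e+u*209)
```

```text
[ 528.18987427 -153.64472781  126.97201433] [ 9.99419965e-01 -3.40510610e-02  4.44819477e-04  2.47649439e-04] 19.575
roll box near corners [[691.0, -109.0], [752.0, -74.0]] table right edge []
roll_box [[384.3, 205.1]]
yellow_tub [[342.8, 223.3]]
tip seen 428 341
tip pred [[427.88354277 339.77762803]
 [427.37239025 344.84591977]] [ 736.70588855 -167.85992355  126.97201433]
```

Emit:
{"fn": "carry_out", "kwargs": {
  "rows": [
    {"slide": [0,0.5,-2],"rotation": [0,0,0],"hand": 1},
    {"slide": [0,0,-3.2],"rotation": [0,0,0],"hand": 1},
    {"slide": [0,0,-3.2],"rotation": [0,0,0],"hand": 1},
    {"slide": [0,0,-2],"rotation": [0,0,0],"hand": 1},
    {"slide": [0,0,-1],"rotation": [0,0,0],"hand": 1}
  ]
}}

```text
clock: 20.45
ee_pos: [527.0, -148.4, 10.9]
orientation: [0.999, -0.035, -0.001, -0.0]
force: [-0.4, -0.3, -1.3]
grip_width: 24.1
finger_force: 108.2
```

Emit:
{"fn": "carry_out", "kwargs": {
  "rows": [
    {"slide": [0,0,-0.4],"rotation": [0,0,0],"hand": 1},
    {"slide": [0,0,-0.2],"rotation": [0,0,0],"hand": 1},
    {"slide": [0,0,-0.2],"rotation": [0,0,0],"hand": 1},
    {"slide": [0,0,-0.1],"rotation": [0,0,0],"hand": 1},
    {"slide": [0,0,0],"rotation": [0,0,0],"hand": 1}
  ]
}}

```text
clock: 21.08
ee_pos: [528.3, -148.7, 3.7]
orientation: [0.999, -0.035, 0.0, 0.0]
force: [0.6, -0.4, -0.2]
grip_width: 24.1
finger_force: 108.6
```

Emit:
{"fn": "carry_out", "kwargs": {
  "rows": [
    {"slide": [0,0,0],"rotation": [0,0,0],"hand": 0.2},
    {"slide": [0,0,0],"rotation": [0,0,0],"hand": -0.2},
    {"slide": [0,0,0],"rotation": [0,0,0],"hand": -0.3},
    {"slide": [0,0,0],"rotation": [0,0,0],"hand": -0.3},
    {"slide": [0,0,0],"rotation": [0,0,0],"hand": -0.3}
  ]
}}

```text
clock: 21.7
ee_pos: [527.9, -148.5, 3.3]
orientation: [0.999, -0.035, -0.0, 0.0]
force: [0.0, 0.3, -0.4]
grip_width: 55.7
finger_force: 0.0
```

Emit:
{"fn": "carry_out", "kwargs": {
  "rows": [
    {"slide": [0,0,1],"rotation": [0,0,0],"hand": -0.3},
    {"slide": [0,0,3],"rotation": [0,0,0],"hand": -0.3},
    {"slide": [0,0,4],"rotation": [0,0,0],"hand": -0.3},
    {"slide": [0,0,5],"rotation": [0,0,0],"hand": -0.3},
    {"slide": [0,0,5],"rotation": [0,0,0],"hand": -0.3}
  ]
}}

```text
clock: 22.32
ee_pos: [527.7, -148.5, 185.5]
orientation: [0.999, -0.035, 0.0, 0.0]
force: [0.6, 0.3, 0.6]
grip_width: 55.1
finger_force: 0.0
```

Emit:
{"fn": "carry_out", "kwargs": {
  "rows": [
    {"slide": [-2,-5,2],"rotation": [0,0,0],"hand": -0.3},
    {"slide": [-3,-5,2],"rotation": [0,0,0],"hand": -0.3},
    {"slide": [-3,-5,0],"rotation": [0,0,0],"hand": -0.3},
    {"slide": [0,0,0],"rotation": [0,0,0],"hand": -0.3},
    {"slide": [0,0,0],"rotation": [0,0,0],"hand": -0.3}
  ]
}}

```text
clock: 22.95
ee_pos: [447.8, -298.3, 223.5]
orientation: [0.999, -0.035, 0.0, -0.0]
force: [-0.2, 0.8, -0.5]
grip_width: 55.4
finger_force: 0.0
```

Run:
```python
from h import *
s=state();print(s["ee_pos"],s["force"],s["clock"])
for c in("side","top"):
    im=capture(c); cv2.imwrite(f"pics/{c}9.png",im)
    for l in("hook_grip","pot_middle","roll_box","yellow_tub","tray_floor"):
        for q in masks_of(c,l)[:1]:
            ys,xs=np.nonzero(q["mask"]); print(c,l,round(q["confidence"],2),q["uv"],xs.min(),xs.max(),ys.min(),ys.max())
            if l=="hook_grip":
                P=np.array([atz((x,y),c,14) for x,y in zip(xs,ys)])[:,:2];mu=P.mean(0);d=np.linalg.svd(P-mu,full_matrices=False)[2][0];d*=np.sign(d[0]);t=(P-mu)@d
                print((mu+d*t.min()).round(1),(mu+d*t.max()).round(1))
    if c=="top":
        r=im.astype(int)[215:280,355:420]; ys,xs=np.nonzero(r[...,0]-r[...,2]>50); print("burs",len(xs),xs.mean()+355,ys.mean()+215)
```

```text
[ 447.80144631 -298.30480454  223.54648271] [-0.17665857  0.75650608 -0.54956678] 22.95
side hook_grip 0.86 [288.2, 407.3] 244 422 395 424
[ 448.7 -142.4] [ 741.  -160.2]
side pot_middle 0.58 [306.4, 333.6] 295 320 309 349
side roll_box 0.84 [386.3, 352.5] 357 413 320 384
side yellow_tub 0.92 [367.8, 305.1] 344 388 286 328
side tray_floor 0.83 [311.4, 348.4] 270 350 317 366
top hook_grip 0.9 [460.4, 255.1] 416 477 194 277
[ 447.2 -143.2] [ 719.8 -165.2]
top pot_middle 0.63 [386.2, 255.9] 373 393 236 267
top roll_box 0.81 [386.9, 206.9] 360 408 185 229
top tray_floor 0.68 [378.0, 265.4] 347 416 230 290
burs 82 382.3292682926829 252.890243902439
```

The hook lies flat at (448…740, -142…-162), the pot is standing in the tray, and the bystanders haven't moved. I'm handing in.

```bash
python3 -c "
from bench import *
print(sign_off())"
```

```text
the job is handed in; nothing more can be done
None
```

The pot stands upright on the steel tray and the hook lies flat on the worktop, clear of everything; I handed the job in at about 23 s of the 61 s allowed, and no verdict came back.

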